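# Square a bisque tile in the decorating jig

## Robot

A 6-joint arm with a two-finger parallel gripper is mounted at the origin on the work surface. World frame = base frame: x ahead of the robot, y to its left, z up, the work surface at z = 0. Lengths are in mm, angles in rad, forces in N, time in s.
With the tool pointing down it reaches from about 325 to 775 mm from the base axis. Payload 5.5 kg.
Tool frame: the origin (TCP) lies at the centre of the arm's flange, where the gripper is bolted on; the fingertips stand 173 mm ahead of it and the grasp point (between the pads) lies robot.pinch_z ahead of it (robot.pinch_z is the distance from the TCP to the grasp point, in mm); z points along the fingers, y is the line along which they close (so a half turn about z gives the same grasp; the last joint's range is limited). The gripper opens to 85 mm and grips with 20 to 120 N. Pads are 22 mm wide; open, the fingers measure 114 mm over their backs; the gripper's body (76 mm by 85 mm) begins 54 mm behind the grasp point. The pads swing forward as they close: fully open they stand 13 mm farther back than shut.
Start: joints at [1.129, 0.091, 1.231, -0, 1.82, -0.057], TCP at [225.23, 556.138, 404.675] pointing down, gripper open.
Joint ranges: [-2.87, 2.87], [-0.86, 2.18], [0.17, 2.46], [-1.51, 4.65], [0.06, 2.69], [-2.65, 2.65]. Speed limits (rad/s): [2.57, 2.57, 3.01, 3.14, 3.14, 3.14].

## Interface

Orientations are given as [roll, pitch, yaw] about the fixed x, y, z axes, in that order (R = Rz(yaw) Ry(pitch) Rx(roll)).
In Python, from bench import robot gives the robot as it stands.
- The arm moves only by the shell command python3 -m pendant 'ROWS' [FORCE]. ROWS is JSON, a list of rows, each an object of numbers: "dx", "dy", "dz": the shift along the tool's x, y, z in units of 40 mm (1.0 is 40 mm); "wx", "wy", "wz": the turn, a rotation vector about the tool's x, y, z in units of 5 degrees (1.0 is 5 degrees); "hand": the opening, from 0 (shut) to 1 (fully open). In form: [{"dx": .., "dy": .., "dz": .., "wx": .., "wy": .., "wz": .., "hand": ..}, ...]. A call has 1 to 20 rows; each row shifts and turns the commanded pose from where the row before left it, along the tool's axes as they then stand; what a row does not reach is not made up. A row lasts 1/8 s, in which the tool goes at most 62.5 mm and 10.7 degrees, less where a joint would pass 70% of its speed; a pose out of reach is approached as far as the arm can. A call with a number of a shift or a turn outside -1 to 1 is refused whole. A call with a gripper value outside its range is refused whole. The fingers move at their own pace and stop on an object; FORCE is the grip in N (left out, the last holds). Time passes only in rows, so rows that do not move let the fingers close. It gives the time, the measured TCP pose, the force, the opening and the grip force at its end, in the units of the state.
- robot.state(): the state, without advancing time (a new reading comes with each control period).
- robot.snapshot(name): name is "scene" or "top" or "wrist"; returns the picture (480x640x3 uint8, blue, green, red); there is no depth.
- robot.camera_model(name): a dict with "camera_matrix" (3x3 intrinsics, pixels), "camera_from_world" (4x4, takes a point from world to camera coordinates). Camera axes: x right, y up, looking along -z (the intrinsics and any distortion apply to the point x, -y, -z); pixel columns grow to the right and rows downward; lengths in mm; the calibration is good to about 2 mm. A picture is of the moment at which its call begins: read the wrist's pose just before it. camera_model takes no time and is no camera call; for the wrist camera it gives the pose at the moment of the call.
- robot.sign_off(): hands the job in; it is judged then, once.
The state is a dict: "time_s": time; "joint_positions": joint angles; "qvel": joint speeds; "joint_efforts": joint torques, N m; "eef_pos": TCP position; "tcp_rot": TCP orientation; "force": force on the tool from outside, world axes, zero at the start; "torque": the same for the moment, N m; "finger_gap": finger opening in mm; "finger_force": force on a finger pad.
Only numpy, scipy, OpenCV 4.12 (cv2) and the standard library are available. Lean on these libraries where they do the work, as an engineer would, in place of code of your own. Each camera call takes 0.05 s, during which the arm holds its last target. There are 200 camera calls.

## Task

Get the square bisque tile ready for stencilling: push it along the bench into the inside corner of the wooden jig, so that it lies flat and flush against both the back rail and the side rail, and push the jig's sliding stop up against the tile's right edge so that it is boxed in. Bisque chips easily: push gently with the fingers, without squeezing the jig or its stop in the gripper and without lifting or tipping the tile, and leave the other pots and things where they stand.

Things in the scene. Friction and masses are not known exactly. Their poses are not given: they have to be found in the camera images.
- jig: Fixed pale-wood jig: two rails at right angles, 26 mm wide, 20 mm high, no floor. Origin: inside corner of the rails' faces, at bench height; x away from the robot (yaw -0.2 to 0.08 rad), y left, z up. Back rail's face: plane x = 0, from y = 0.026 to -0.39. Side rail's face: plane y = 0, from x = 0 to -0.13. The tile belongs at x < 0, y < 0.
- tile: Square off-white bisque tile, 120 x 120 x 15 mm, 0.3 to 0.55 kg, loose and flat on the bench between side rail and stop, turned up to 0.35 rad from the jig. Origin: centre of its underside; x, y parallel to its edges (x roughly along the jig's x), z up. Seated, its centre is at x = -0.060, y = -0.060 in the jig's frame, edges parallel to the rails.
- stop (a joint): Dark-wood stop sliding along the jig's back rail. Value in m, 0 to 0.19, starts at 0 to 0.03, grows as it slides left (jig's +y) towards the side rail. Its flat face towards the tile is the plane y = -0.27 + value in the jig's frame: it meets a seated tile at 0.150. Resists with about 2.5 N (plus 6 N per m/s) and stays where it is left.
- stop_back (a point): Centre of the outer (right, -y) flat face of the stop's arm, where to push it left; moves with the stop. The arm is 20 mm thick (y), from x = -0.116 to -0.001 in the jig's frame, 2 to 36 mm above the bench; this point is 19 mm up at x = -0.0585. Over the rail the stop widens to a 50 mm block with a low steel knob, top 44 mm above the bench.
- trivet: round bisque trivet, a disc 100 mm across and 12 mm thick, lying flat; bystander. Origin: centre of its underside, z up.
- glaze_jar: small glaze jar with white cap, 56 mm across and 75 mm tall, left of the jig's side rail; bystander. Origin: centre of its underside, z up.
- test_cup: small open bisque cup, 52 mm across the rim and 45 mm tall, standing on the near right of the jig; bystander. Origin: centre of its underside, z up.
- mug: bisque mug with a handle, 76 mm across and 85 mm tall, on the left; bystander. Origin: centre of its underside, z up.
- bowl: bisque bowl, 120 mm across and 55 mm tall, on the left; bystander. Origin: centre of its underside, z up.
- figure: small bisque figurine, about 55 mm wide and 86 mm tall, behind the jig's back rail; bystander. Origin: centre of its underside, z up.
- brush_pot: grey pot 80 mm across and 100 mm tall full of brushes that reach 220 mm high, on the right; bystander. Origin: centre of its underside, z up.
Not all that is in view belongs to the job. What is shaped like the tile but yellow is not meant.

How it is judged:
By the outcome, as a careful person would: the job done as asked, in the order asked, and still so for the second after the job is handed in, with the robot touching nothing.
It also fails if it takes over 45 s, if anything falls off the work surface, if the arm or the gripper's body presses on something with over 40 N, if the wrist force passes 120 N, or if a joint passes its speed limit or range.

## Working session

There is one attempt and no reset: what is moved stays moved. The work goes in short steps, Python scripts to look and compute and a shell command to move; the robot and the scene stay as the last step left them, time stands still between calls to the robot, and variables do not carry over. Pictures are saved under pics/ and viewed, at most 10 in all, crops included, and the job is handed in when it is done.

```bash
mkdir -p pics; python3 - <<'E'
from bench import robot
import cv2,json
for n in("scene","top"):
    cv2.imwrite(f"pics/{n}0.png",robot.snapshot(n)); m=robot.camera_model(n); print(n,m)
print(robot.pinch_z, robot.state())
E
```

```text
scene {'camera_matrix': array([[592.56488977,   0.        , 316.88161603],
       [  0.        , 592.56488977, 240.63895073],
       [  0.        ,   0.        ,   1.        ]]), 'camera_from_world': array([[ 1.93412999e-01,  9.81108470e-01,  4.19312742e-03,
        -1.02680217e+02],
       [-8.38317765e-01,  1.63040234e-01,  5.20231878e-01,
         4.29972247e+02],
       [ 5.09720253e-01, -1.04134781e-01,  8.54014760e-01,
        -1.94838717e+03],
       [ 0.00000000e+00,  0.00000000e+00,  0.00000000e+00,
         1.00000000e+00]])}
top {'camera_matrix': array([[487.42729208,   0.        , 314.14806753],
       [  0.        , 487.42729208, 247.04129138],
       [  0.        ,   0.        ,   1.        ]]), 'camera_from_world': array([[-2.87601787e-02, -9.99267615e-01, -2.52405674e-02,
         2.62485584e+01],
       [ 9.87460658e-01, -3.23234082e-02,  1.54520695e-01,
        -5.41404064e+02],
       [-1.55223388e-01, -2.04800245e-02,  9.87667084e-01,
        -1.03793631e+03],
       [ 0.00000000e+00,  0.00000000e+00,  0.00000000e+00,
         1.00000000e+00]])}
154.70000000000002 {'time_s': 0.1, 'joint_positions': array([ 1.12931070e+00,  9.18121110e-02,  1.23176074e+00, -4.29487173e-06,
        1.81979418e+00, -5.67038301e-02]), 'qvel': array([ 1.12261913e-03,  4.01370220e-04, -2.12281525e-03, -5.20823414e-04,
       -6.49367874e-05,  1.01731257e-03]), 'joint_efforts': array([ 1.24696046e-03, -4.60213101e+01, -4.19220650e+01, -1.47865790e-04,
        1.05287583e-02, -6.17252067e-05]), 'eef_pos': array([225.24427698, 556.18083782, 403.649239  ]), 'tcp_rot': array([-3.13982088e+00, -9.64028480e-05,  2.75680972e+00]), 'force': array([-0.49065504, -0.16425108, -0.83004725]), 'torque': array([ 0.0290878 ,  0.0001933 , -0.03720258]), 'finger_force': 0.0, 'finger_gap': 85.12028990241235}
```

View pics/scene0.png

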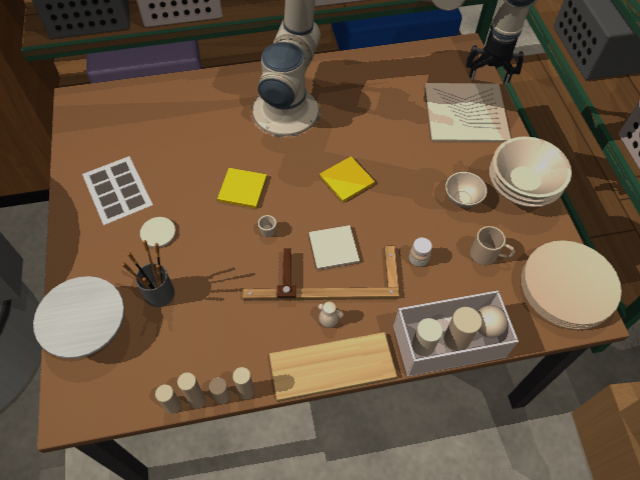

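View pics/top0.png

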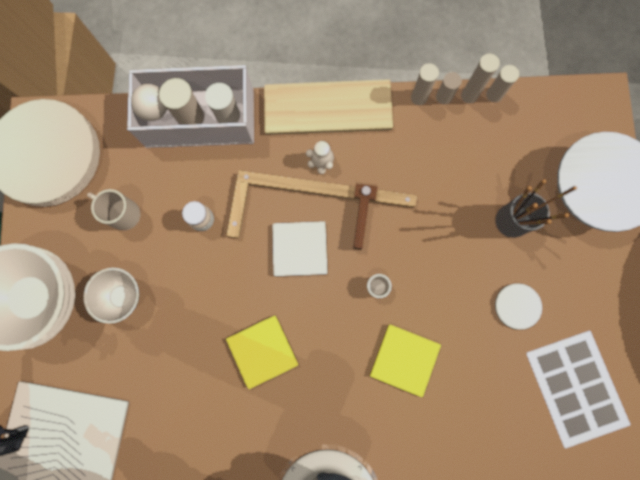

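Both pictures show the jig: its inside corner is at top (246,184) / scene (388,290), and the stop is at top (362,215). Candidates for the tile:
- Off-white square, top (300,249) / scene (334,247). This matches: it lies between the side rail and the stop.
- Yellow squares, top (262,352) and (405,360). Ruled out by colour.
- Printed sheet (577,388), paper (70,435) and board (328,106). None of these is a plain off-white 120 mm square.

I choose (300,249) and will measure it with a close crop.

```bash
cat > h.py <<'E'
import numpy as np,cv2
from bench import robot
def cam(n):
    m=robot.camera_model(n); return np.array(m["camera_matrix"]),np.array(m["camera_from_world"])
def ray(c,uv):
    K,T=c; d=np.linalg.inv(K)@[uv[0],uv[1],1]; d=np.array([d[0],-d[1],-d[2]])
    return -T[:3,:3].T@T[:3,3],T[:3,:3].T@d
def plane(c,uv,z):
    o,d=ray(c,uv); return o+d*(z-o[2])/d[2]
def proj(c,p):
    K,T=c; q=T[:3,:3]@np.asarray(p,float)+T[:3,3]; q=K@[q[0],-q[1],-q[2]]; return q[:2]/q[2]
def tri(c1,u1,c2,u2):
    o1,d1=ray(c1,u1);o2,d2=ray(c2,u2)
    s=np.linalg.lstsq(np.c_[d1,-d2],o2-o1,rcond=None)[0]
    a,b=o1+d1*s[0],o2+d2*s[1]; return (a+b)/2,np.linalg.norm(a-b)
def tilemask(im):
    h=cv2.cvtColor(im,cv2.COLOR_BGR2HSV); return ((h[...,1]<70)&(h[...,2]>140)).astype(np.uint8)*255
def woodmask(im):
    h=cv2.cvtColor(im,cv2.COLOR_BGR2HSV); return ((h[...,0]>11)&(h[...,0]<25)&(h[...,1]>70)&(h[...,2]>175)).astype(np.uint8)*255
def darkmask(im):
    h=cv2.cvtColor(im,cv2.COLOR_BGR2HSV); return ((h[...,1]>90)&(h[...,2]<105)).astype(np.uint8)*255
def blob(m,seed):
    cs,_=cv2.findContours(m,cv2.RETR_EXTERNAL,cv2.CHAIN_APPROX_NONE)
    cs=[c for c in cs if cv2.contourArea(c)>150]
    return max(cs,key=lambda c:cv2.pointPolygonTest(c,seed,True))
E
python3 - <<'E'
from h import *
ims={n:cv2.imread(f"pics/{n}0.png") for n in("top","scene")}
seeds={"top":dict(tile=(300,249),wood=(290,184),dark=(362,225)),"scene":dict(tile=(334,247),wood=(340,293),dark=(287,265))}
for n,im in ims.items():
    c=cam(n)
    for k,f in dict(tile=tilemask,wood=woodmask,dark=darkmask).items():
        b=blob(f(im),seeds[n][k]); r=cv2.minAreaRect(b); ap=cv2.approxPolyDP(b,3,True)[:,0]
        print(n,k,cv2.contourArea(b),np.round(cv2.boxPoints(r)).tolist(),ap.tolist())
        if k=="tile": print([np.round(plane(c,p,15)[:2]).tolist() for p in cv2.boxPoints(r)])
        cv2.drawContours(im,[b],-1,(0,0,255) if k!="wood" else (255,0,0),1)
a=cv2.resize(ims["top"][140:310,190:440],None,fx=3,fy=3)[:, :750]
cv2.imwrite("pics/c1.png",a)
b=cv2.resize(ims["scene"][215:315,230:410],None,fx=4,fy=4); cv2.imwrite("pics/c2.png",b)
E
```

```text
top tile 2872.0 [[270.0, 222.0], [326.0, 220.0], [328.0, 274.0], [272.0, 276.0]] [[324, 221], [272, 224], [275, 276], [327, 273]]
[[607.0, 109.0], [608.0, -18.0], [483.0, -18.0], [482.0, 106.0]]
top wood 1728.5 [[226.0, 235.0], [236.0, 169.0], [349.0, 184.0], [339.0, 251.0]] [[227, 234], [238, 234], [248, 182], [347, 195], [348, 186], [239, 169]]
top dark 646.0 [[515.0, 217.0], [556.0, 185.0], [589.0, 228.0], [549.0, 260.0]] [[517, 217], [553, 200], [558, 209], [555, 216], [520, 223], [546, 223], [548, 218], [560, 218], [573, 233], [589, 228], [563, 206], [556, 185], [552, 198], [540, 205], [535, 202], [537, 208], [533, 203]]
scene tile 1506.5 [[308.0, 232.0], [353.0, 224.0], [359.0, 260.0], [315.0, 268.0]] [[349, 225], [309, 232], [317, 267], [359, 259]]
[[489.0, -17.0], [487.0, 114.0], [607.0, 104.0], [608.0, -21.0]]
scene wood 4993.0 [[268.0, 353.0], [387.0, 331.0], [395.0, 376.0], [277.0, 399.0]] [[384, 333], [270, 353], [273, 375], [288, 373], [295, 382], [291, 389], [276, 392], [277, 398], [395, 376]]
scene dark 1378.0 [[243.0, 248.0], [404.0, 248.0], [404.0, 300.0], [243.0, 300.0]] [[243, 299], [404, 297], [400, 249], [395, 249], [399, 296], [297, 297], [300, 292], [296, 289], [302, 287], [302, 253], [291, 254], [287, 248], [283, 254], [283, 284], [277, 286], [277, 296]]
```

View pics/c1.png

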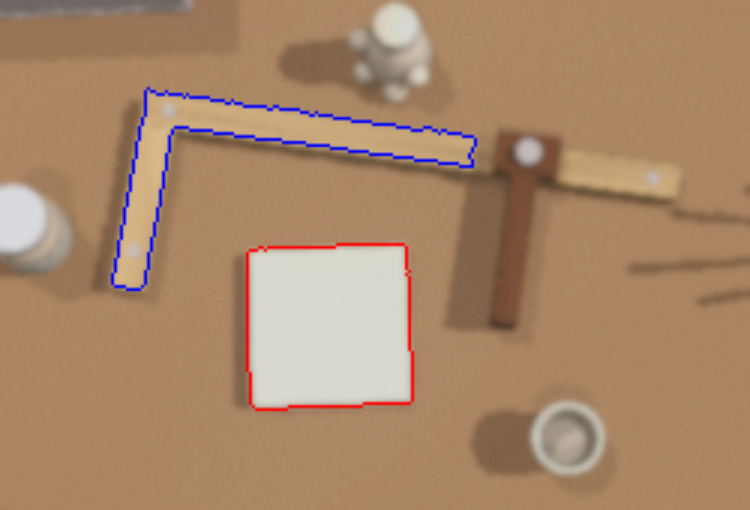

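View pics/c2.png

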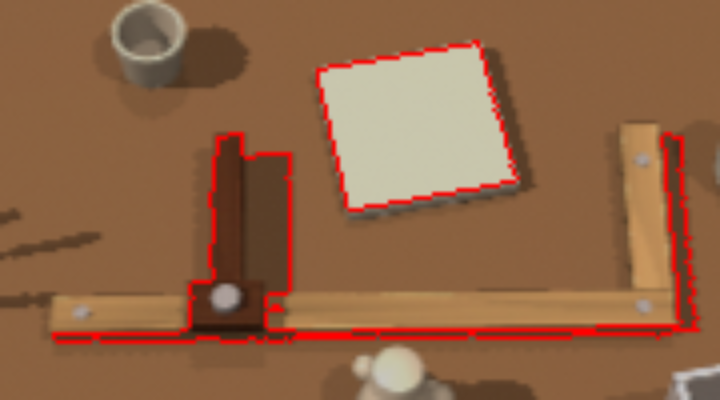

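The crops show a plain off-white square with no print, standing alone between the side rail and the stop. It is the right tile. The knob is at top (366,190) / scene (286,289). Next I'll fit the poses and measure heights from the two views.

```bash
cat >> h.py <<'E'
def edge(b,p,q,tol=3,trim=.1):
    """line fit to contour pixels near segment p-q -> (pt,dir)"""
    p,q=np.array(p,float),np.array(q,float); d=(q-p);L=np.linalg.norm(d);d/=L
    v=b[:,0]-p; t=v@d; s=abs(v[:,0]*d[1]-v[:,1]*d[0]); k=(s<tol)&(t>trim*L)&(t<(1-trim)*L)
    l=cv2.fitLine(b[k].astype(np.float32),cv2.DIST_HUBER,0,.01,.01).ravel(); return l[2:],l[:2]
def meet(a,b):
    s=np.linalg.solve(np.c_[a[1],-b[1]],b[0]-a[0]); return a[0]+a[1]*s[0]
def quad(b):
    c=cv2.approxPolyDP(b,4,True)[:,0]; assert len(c)==4,c
    e=[edge(b,c[i],c[(i+1)%4]) for i in range(4)]; return np.array([meet(e[i-1],e[i]) for i in range(4)])
def tilepose(W):
    c=W[:,:2].mean(0); e=np.roll(W,-1,0)-W; a=np.arctan2(e[:,1],e[:,0])
    return c,np.angle(np.mean(np.exp(4j*a)))/4,np.linalg.norm(e[:,:2],axis=1)
E
python3 - <<'E'
from h import *
T,S=cv2.imread("pics/top0.png"),cv2.imread("pics/scene0.png"); ct,cs=cam("top"),cam("scene")
qt=quad(blob(tilemask(T),(300,249))); qs=quad(blob(tilemask(S),(334,247)))
for p in qt:
    X=plane(ct,p,15); j=min(qs,key=lambda q:np.linalg.norm(plane(cs,q,15)-X)); print("tile 3d",*np.round(np.r_[tri(ct,p,cs,j)],1))
for c,q in((ct,qt),(cs,qs)): print("tile",*tilepose(np.array([plane(c,p,15) for p in q])))
b=blob(woodmask(T),(290,184)); e1=edge(b,(248,182),(347,195)); e2=edge(b,(248,182),(238,234)); k=meet(e1,e2)
print("corner px",k); C=plane(ct,k,20)
f=lambda e,z:(lambda a,b:(b-a)[:2])(plane(ct,e[0],z),plane(ct,e[0]+e[1]*50,z))
d1,d2=f(e1,20),f(e2,20); y=np.arctan2(-d1[0]*np.sign(-d1[1])*-1,abs(d1[1]))
print("C",C,"dirs",d1,d2, "cam",ray(ct,k)[0],ray(cs,k)[0])
# scene corner: crop px (633,290)/4
for u in[(388.3,287.6)]: print("corner3d",tri(ct,k,cs,u))
print("knob3d",tri(ct,(366,190.3),cs,(286.3,289.3)))
# arm near end corners top view crop (491,325),(514,328) z36
for u in((491,326),(514,328),(512,180),(534,180)): print("arm",plane(ct,(190+u[0]/3,140+u[1]/3),36))
for u in((218,133),(243,134),(242,282),(213,282)): print("armS",plane(cs,(230+u[0]/4,215+u[1]/4),36))
for n,a,s,z in(("cup",(378.5,285),(267,218),45),("trivet",(518,306),(158,232),12),("jar",(195,213),(422,243),75),("fig",(321,149),(329,310),86),("brush",(527,212),(150,272),100)):
    print(n,np.round(plane(ct,a,z)),np.round(plane(cs,s,z)))
E
```

```text
tile 3d 606.5 -16.2 16.7 1.2
tile 3d 606.2 104.4 14.9 1.8
tile 3d 483.5 106.1 5.7 4.2
tile 3d 485.4 -16.7 8.7 2.3
tile [545.12050147  44.47528041] 0.0026785906249499896 [122.14724536 123.42672329 124.97953126 122.15414642]
tile [547.62321297  43.51087964] 0.004082693926388564 [118.42219672 116.15999758 118.96436302 117.0292736 ]
corner px [247.24255 181.65599]
C [704.02405674 160.82435624  20.        ] dirs [ -19.88723449 -113.42481947] [117.13629054 -21.73500664] cam [ 374.258136    -12.52765146 1109.4561943 ] [1373.44546393 -172.25721643 1440.69668434]
corner3d (array([705.02298082, 161.23965085,  16.64087766]), np.float64(0.23660824943878084))
knob3d (array([ 668.54322902, -110.36608885,   38.66537155]), np.float64(1.6462740440011923))
arm [536.43056909 -78.03530127  36.        ]
arm [534.37772568 -94.97506701  36.        ]
arm [647.011027   -98.39702399  36.        ]
arm [ 646.42872902 -114.90648488   36.        ]
armS [542.10337497 -93.24401338  36.        ]
armS [546.17733597 -76.4916398   36.        ]
armS [658.40837005 -96.62695384  36.        ]
armS [ 654.72971173 -115.49991775   36.        ]
cup [ 453. -128.   45.] [ 440. -126.   45.]
trivet [ 400. -437.   12.] [ 406. -436.   12.]
jar [621. 267.  75.] [620. 271.  75.]
fig [752. -13.  86.] [770. -17.  86.]
brush [ 593. -440.  100.] [ 584. -447.  100.]
```

```bash
python3 -m pendant '[{"wz":-0.8,"dz":0.85,"hand":0.7},{"wz":-0.8,"dz":0.85,"hand":0.7},{"wz":-0.8,"dz":0.85,"hand":0.7},{"dx":-0.6,"dy":-0.86,"hand":0.7},{"dx":-0.6,"dy":-0.86,"hand":0.7},{"dx":-0.6,"dy":-0.86,"hand":0.7},{"dx":-0.6,"dy":-0.86,"hand":0.7},{"dx":-0.6,"dy":-0.86,"hand":0.7},{"dx":-0.6,"dy":-0.86,"hand":0.7},{"dx":-0.6,"dy":-0.86,"hand":0.7},{"dx":-0.6,"dy":-0.86,"hand":0.7},{"dx":-0.6,"dy":-0.86,"hand":0.7},{"dx":-0.6,"dy":-0.86,"hand":0.7},{"dx":-0.6,"dy":-0.86,"hand":0.7},{"dx":-0.6,"dy":-0.86,"hand":0.7},{"dx":-0.6,"dy":-0.86,"hand":0.7},{"hand":0.7}]'
cat >> h.py <<'E'
C=np.array([705.,161.]); JY=-0.178
def jig(p): 
    d=np.asarray(p)[:2]-C; c,s=np.cos(JY),np.sin(JY); return np.array([c*d[0]+s*d[1],-s*d[0]+c*d[1]])
E
python3 - <<'E'
from h import *
from scipy.spatial.transform import Rotation as R
s=robot.state(); print(s["eef_pos"],s["tcp_rot"],jig(s["eef_pos"]),s["joint_positions"])
c=cam("wrist"); im=robot.snapshot("wrist"); cv2.imwrite("pics/w1.png",im)
K,T=c; print("cam at",-T[:3,:3].T@T[:3,3])
E
```

```text
[225.24427698 556.18083782 403.649239  ] [-3.13982088e+00 -9.64028480e-05  2.75680972e+00] [-542.14680246  303.99061322] [ 1.12931070e+00  9.18121110e-02  1.23176074e+00 -4.29487173e-06
  1.81979418e+00 -5.67038301e-02]
cam at [153.5350638  585.51101951 373.62511185]$[0]: bad value
```

View pics/w1.png

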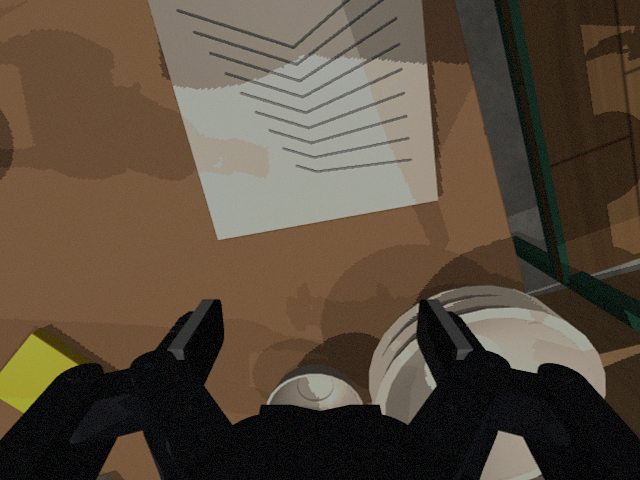

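The picture shows the open fingers over the paper and the bowls, and the arm hasn't moved because the call was refused. I'll retry with every key given.

```bash
python3 -m pendant '[{"dx":0,"dy":0,"dz":0.85,"wx":0,"wy":0,"wz":-0.8,"hand":0.7},{"dx":0,"dy":0,"dz":0.85,"wx":0,"wy":0,"wz":-0.8,"hand":0.7},{"dx":0,"dy":0,"dz":0.85,"wx":0,"wy":0,"wz":-0.8,"hand":0.7},{"dx":-0.6,"dy":-0.86,"dz":0,"wx":0,"wy":0,"wz":0,"hand":0.7},{"dx":-0.6,"dy":-0.86,"dz":0,"wx":0,"wy":0,"wz":0,"hand":0.7},{"dx":-0.6,"dy":-0.86,"dz":0,"wx":0,"wy":0,"wz":0,"hand":0.7},{"dx":-0.6,"dy":-0.86,"dz":0,"wx":0,"wy":0,"wz":0,"hand":0.7},{"dx":-0.6,"dy":-0.86,"dz":0,"wx":0,"wy":0,"wz":0,"hand":0.7},{"dx":-0.6,"dy":-0.86,"dz":0,"wx":0,"wy":0,"wz":0,"hand":0.7},{"dx":-0.6,"dy":-0.86,"dz":0,"wx":0,"wy":0,"wz":0,"hand":0.7},{"dx":-0.6,"dy":-0.86,"dz":0,"wx":0,"wy":0,"wz":0,"hand":0.7},{"dx":-0.6,"dy":-0.86,"dz":0,"wx":0,"wy":0,"wz":0,"hand":0.7},{"dx":-0.6,"dy":-0.86,"dz":0,"wx":0,"wy":0,"wz":0,"hand":0.7},{"dx":-0.6,"dy":-0.86,"dz":0,"wx":0,"wy":0,"wz":0,"hand":0.7},{"dx":-0.6,"dy":-0.86,"dz":0,"wx":0,"wy":0,"wz":0,"hand":0.7},{"dx":-0.6,"dy":-0.86,"dz":0,"wx":0,"wy":0,"wz":0,"hand":0.7},{"dx":0,"dy":0,"dz":0,"wx":0,"wy":0,"wz":0,"hand":0.7}]'
python3 - <<'E'
from h import *
s=robot.state(); print(s["time_s"],s["eef_pos"],s["tcp_rot"],jig(s["eef_pos"]),s["joint_positions"],s["finger_gap"],s["force"])
E
```

```text
time_s: 2.28
eef_pos: [455.0, 59.3, 302.2]
tcp_rot: [-3.141, -0.001, 2.962]
force: [0.4, 0.8, 0.4]
finger_gap: 59.4
finger_force: 0.0
2.275 [454.99907194  59.26043513 302.23812999] [-3.14080787e+00 -5.98011659e-04  2.96212150e+00] [-228.03669646 -144.39760442] [ 5.55744945e-02 -2.92342483e-01  1.76985118e+00 -6.26703896e-04
  1.66484828e+00 -1.33580953e+00] 59.43123293117385 [0.37772898 0.83116812 0.37754922]
```

```bash
python3 -m pendant '[{"dx":0.12,"dy":0,"dz":0.9,"wx":0,"wy":0,"wz":0,"hand":0.7},{"dx":0,"dy":0,"dz":0.9,"wx":0,"wy":0,"wz":0,"hand":0.7},{"dx":0,"dy":0,"dz":0.9,"wx":0,"wy":0,"wz":0,"hand":0.7},{"dx":0,"dy":0,"dz":0.2,"wx":0,"wy":0,"wz":0,"hand":0.7},{"dx":0,"dy":0,"dz":0,"wx":0,"wy":0,"wz":0,"hand":0.7}]'
for i in 1; do python3 -m pendant '[{"dx":0,"dy":0,"dz":0.15,"wx":0,"wy":0,"wz":0,"hand":0.7},{"dx":0,"dy":0,"dz":0,"wx":0,"wy":0,"wz":0,"hand":0.7}]'; done
python3 - <<'E'
from h import *
s=robot.state();print(s["eef_pos"],s["force"])
im=robot.snapshot("wrist"); cv2.imwrite("pics/w2.png",im)
E
```

```text
time_s: 2.9
eef_pos: [449.6, 62.7, 187.0]
tcp_rot: [3.142, -0.0, 2.967]
force: [0.2, 1.0, -0.1]
finger_gap: 60.0
finger_force: 0.0
time_s: 3.15
eef_pos: [450.0, 62.3, 181.4]
tcp_rot: [3.141, 0.001, 2.966]
force: [0.4, 0.1, 0.2]
finger_gap: 60.0
finger_force: 0.0
[449.96058804  62.26493802 181.43659126] [0.39011448 0.09830287 0.23703788]
```

View pics/w2.png

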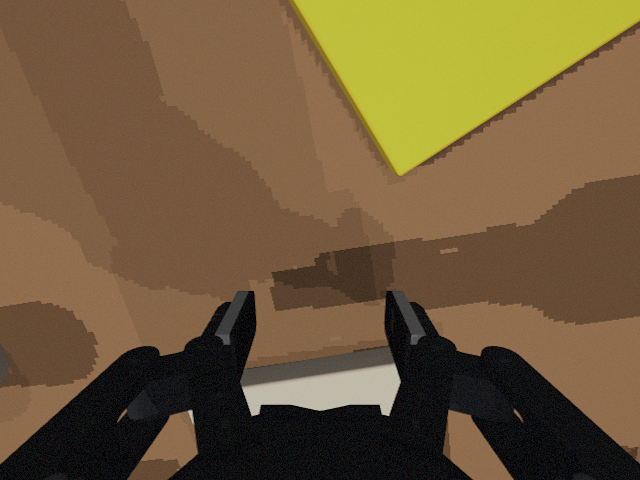

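The picture shows the fingers straddling the tile's near edge (about row 375) with a small gap. The yellow square is behind the gripper and clear of it. Next I'll lower a little more and start the push.

```bash
python3 -m pendant '[{"dx":0,"dy":0,"dz":0.13,"wx":0,"wy":0,"wz":0,"hand":0.7},{"dx":0,"dy":0,"dz":0,"wx":0,"wy":0,"wz":0,"hand":0.7}]' && python3 -m pendant '[{"dx":-0.25,"dy":0,"dz":0,"wx":0,"wy":0,"wz":0,"hand":0.7},{"dx":-0.2,"dy":0,"dz":0,"wx":0,"wy":0,"wz":0,"hand":0.7},{"dx":-0.2,"dy":0,"dz":0,"wx":0,"wy":0,"wz":0,"hand":0.7},{"dx":-0.2,"dy":0,"dz":0,"wx":0,"wy":0,"wz":0,"hand":0.7},{"dx":-0.2,"dy":0,"dz":0,"wx":0,"wy":0,"wz":0,"hand":0.7},{"dx":-0.2,"dy":0,"dz":0,"wx":0,"wy":0,"wz":0,"hand":0.7}]'
python3 - <<'E'
from h import *
s=robot.state(); print(jig(s["eef_pos"]))
im=robot.snapshot("scene"); cv2.imwrite("pics/s2.png",cv2.resize(im[180:320,220:430],None,fx=3,fy=3))
E
```

```text
time_s: 3.45
eef_pos: [449.5, 62.2, 175.1]
tcp_rot: [-3.141, -0.001, 2.966]
force: [-0.4, -1.3, 0.2]
finger_gap: 59.8
finger_force: 0.0
time_s: 4.2
eef_pos: [499.5, 53.4, 175.4]
tcp_rot: [3.141, -0.0, 2.966]
force: [-2.3, 1.4, 0.9]
finger_gap: 59.8
finger_force: 1.2
[-183.25321249 -142.25564799]
```

View pics/s2.png

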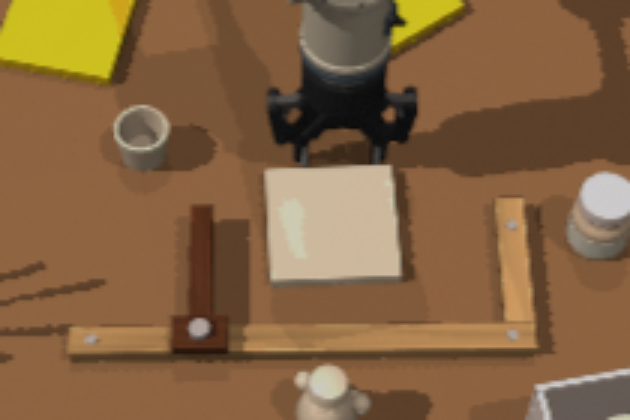

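The tile has turned parallel to the rails, with two-finger contact at crop (300,160) and (378,160). The gap to the back rail is about 45 px. I'll keep pushing.

```bash
python3 -m pendant '[{"dx":-0.2,"dy":0,"dz":0,"wx":0,"wy":0,"wz":0,"hand":0.7},{"dx":-0.2,"dy":0,"dz":0,"wx":0,"wy":0,"wz":0,"hand":0.7},{"dx":-0.2,"dy":0,"dz":0,"wx":0,"wy":0,"wz":0,"hand":0.7},{"dx":-0.2,"dy":0,"dz":0,"wx":0,"wy":0,"wz":0,"hand":0.7},{"dx":-0.15,"dy":0,"dz":0,"wx":0,"wy":0,"wz":0,"hand":0.7},{"dx":-0.1,"dy":0,"dz":0,"wx":0,"wy":0,"wz":0,"hand":0.7},{"dx":0,"dy":0,"dz":0,"wx":0,"wy":0,"wz":0,"hand":0.7}]'
python3 -m pendant '[{"dx":-0.07,"dy":0,"dz":0,"wx":0,"wy":0,"wz":0,"hand":0.7},{"dx":-0.07,"dy":0,"dz":0,"wx":0,"wy":0,"wz":0,"hand":0.7}]'
python3 - <<'E'
from h import *
s=robot.state(); print(jig(s["eef_pos"]))
im=robot.snapshot("scene"); c=cam("scene"); q=quad(blob(tilemask(im),(345,260))); p,a,l=tilepose(np.array([plane(c,x,15) for x in q])); print(jig(p),a-JY,l)
E
```

```text
time_s: 5.12
eef_pos: [540.7, 46.1, 175.6]
tcp_rot: [-3.142, 0.001, 2.966]
force: [0.6, -0.4, 0.2]
finger_gap: 59.8
finger_force: 0.0
time_s: 5.38
eef_pos: [545.8, 45.2, 175.6]
tcp_rot: [3.142, -0.0, 2.966]
force: [-2.3, -0.3, 1.5]
finger_gap: 60.0
finger_force: 1.4
[-136.22122319 -142.13891575]
[ -62.57540551 -153.79615785] -0.009973927906040958 [116.47500528 115.38645698 117.42675024 115.4344705 ]
```

```bash
python3 -m pendant '[{"dx":-0.05,"dy":0,"dz":0,"wx":0,"wy":0,"wz":0,"hand":0.7},{"dx":-0.03,"dy":0,"dz":0,"wx":0,"wy":0,"wz":0,"hand":0.7}]'
python3 -m pendant '[{"dx":-0.03,"dy":0,"dz":0,"wx":0,"wy":0,"wz":0,"hand":0.7}]' |grep -E "eef|force:"
python3 -m pendant '[{"dx":-0.03,"dy":0,"dz":0,"wx":0,"wy":0,"wz":0,"hand":0.7}]'|grep -E "eef|force:"
```

```text
time_s: 5.68
eef_pos: [548.7, 44.7, 175.5]
tcp_rot: [-3.142, -0.002, 2.966]
force: [-8.5, 1.4, 5.3]
finger_gap: 59.9
finger_force: 4.0
eef_pos: [549.3, 44.7, 175.5]
force: [-12.7, 2.4, 8.0]
finger_force: 6.3
eef_pos: [549.9, 44.7, 175.5]
force: [-17.2, 3.3, 10.7]
finger_force: 8.7
```

Contact with the back rail is firm (17 N). Now back off, lift, and turn a quarter turn to push from the right edge.

```bash
python3 -m pendant '[{"dx":0.4,"dy":0,"dz":0,"wx":0,"wy":0,"wz":0,"hand":0.7},{"dx":0,"dy":0,"dz":-0.7,"wx":0,"wy":0,"wz":0.5,"hand":0.7},{"dx":0,"dy":0,"dz":-0.7,"wx":0,"wy":0,"wz":1,"hand":0.7},{"dx":0,"dy":0,"dz":-0.7,"wx":0,"wy":0,"wz":1,"hand":0.7},{"dx":0,"dy":0,"dz":0,"wx":0,"wy":0,"wz":1,"hand":0.7},{"dx":0,"dy":0,"dz":0,"wx":0,"wy":0,"wz":1,"hand":0.7},{"dx":0,"dy":0,"dz":0,"wx":0,"wy":0,"wz":1,"hand":0.7},{"dx":0,"dy":0,"dz":0,"wx":0,"wy":0,"wz":1,"hand":0.7},{"dx":0,"dy":0,"dz":0,"wx":0,"wy":0,"wz":1,"hand":0.7},{"dx":0,"dy":0,"dz":0,"wx":0,"wy":0,"wz":1,"hand":0.7},{"dx":0,"dy":0,"dz":0,"wx":0,"wy":0,"wz":1,"hand":0.7},{"dx":0,"dy":0,"dz":0,"wx":0,"wy":0,"wz":1,"hand":0.7},{"dx":0,"dy":0,"dz":0,"wx":0,"wy":0,"wz":1,"hand":0.7},{"dx":0,"dy":0,"dz":0,"wx":0,"wy":0,"wz":1,"hand":0.7},{"dx":0,"dy":0,"dz":0,"wx":0,"wy":0,"wz":1,"hand":0.7},{"dx":0,"dy":0,"dz":0,"wx":0,"wy":0,"wz":1,"hand":0.7},{"dx":0,"dy":0,"dz":0,"wx":0,"wy":0,"wz":1,"hand":0.7},{"dx":0,"dy":0,"dz":0,"wx":0,"wy":0,"wz":1,"hand":0.7},{"dx":0,"dy":0,"dz":0,"wx":0,"wy":0,"wz":1,"hand":0.7},{"dx":0,"dy":0,"dz":0,"wx":0,"wy":0,"wz":0.5,"hand":0.7}]'
python3 - <<'E'
from h import *
s=robot.state(); print(s["tcp_rot"],jig(s["eef_pos"]),s["joint_positions"])
im=robot.snapshot("scene"); c=cam("scene"); b=blob(tilemask(im),(345,270)); q=quad(b); p,a,l=tilepose(np.array([plane(c,x,15) for x in q])); print(jig(p),a-JY,l)
cv2.imwrite("pics/s3f.png",im)
cv2.imwrite("pics/s3.png",cv2.resize(im[200:320,230:410],None,fx=4,fy=4))
E
```

```text
time_s: 8.43
eef_pos: [535.9, 46.9, 259.6]
tcp_rot: [3.14, -0.0, 1.393]
force: [0.3, -0.1, -0.8]
finger_gap: 59.9
finger_force: 0.0
[ 3.13993028e+00 -5.50436527e-05  1.39340967e+00] [-146.19221137 -142.27300505] [ 2.40597544e-02 -5.61446196e-02  1.63664920e+00 -2.78706422e-04
  1.55944830e+00  2.01449394e-01]
[ -60.9539615  -153.46202917] -0.017924796035648144 [118.97228004 112.15371571 116.32899908 112.21142891]
```

View pics/s3.png

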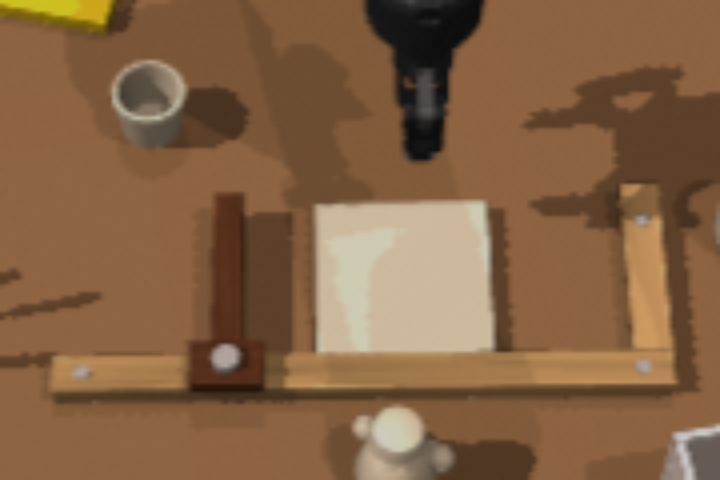

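The picture shows the tile flush on the back rail (row 352). The gap to the stop runs from crop column 243 to 316, about 51 mm. I'll drop the fingers into the middle of it.

```bash
python3 -m pendant '[{"dx":-0.8,"dy":0.65,"dz":0,"wx":0,"wy":0,"wz":0,"hand":0.7},{"dx":-0.8,"dy":0.65,"dz":0,"wx":0,"wy":0,"wz":0,"hand":0.7},{"dx":-0.8,"dy":0.65,"dz":0,"wx":0,"wy":0,"wz":0,"hand":0.7},{"dx":0,"dy":0,"dz":0.6,"wx":0,"wy":0,"wz":0,"hand":0.7},{"dx":0,"dy":0,"dz":0,"wx":0,"wy":0,"wz":0,"hand":0.7}]'
python3 - <<'E'
from h import *
s=robot.state(); print(jig(s["eef_pos"]))
im=robot.snapshot("scene"); cv2.imwrite("pics/s4.png",cv2.resize(im[180:320,230:410],None,fx=4,fy=4))
E
```

```text
time_s: 9.1
eef_pos: [595.2, -61.6, 233.0]
tcp_rot: [-3.138, 0.0, 1.395]
force: [-0.6, 0.3, -0.9]
finger_gap: 59.9
finger_force: 0.0
[ -68.607427   -238.52840458]
```

View pics/s4.png

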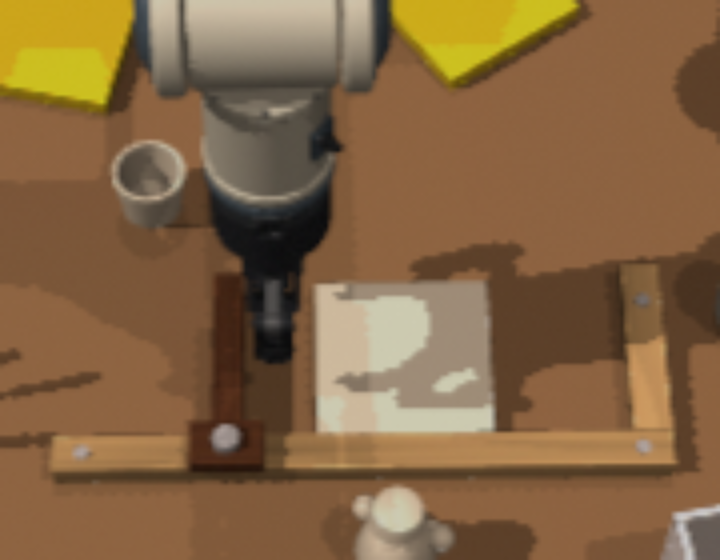

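The fingers (crop columns 253–293) sit between the stop's arm (243) and the tile edge (316). I'll shift 3 mm towards the tile, descend and push left.

```bash
python3 -m pendant '[{"dx":0.08,"dy":0,"dz":0.5,"wx":0,"wy":0,"wz":0,"hand":0.7},{"dx":0,"dy":0,"dz":0.5,"wx":0,"wy":0,"wz":0,"hand":0.7},{"dx":0,"dy":0,"dz":0.42,"wx":0,"wy":0,"wz":0,"hand":0.7},{"dx":0,"dy":0,"dz":0,"wx":0,"wy":0,"wz":0,"hand":0.7}]' && python3 -m pendant '[{"dx":0.2,"dy":0,"dz":0,"wx":0,"wy":0,"wz":0,"hand":0.7},{"dx":0.2,"dy":0,"dz":0,"wx":0,"wy":0,"wz":0,"hand":0.7},{"dx":0.2,"dy":0,"dz":0,"wx":0,"wy":0,"wz":0,"hand":0.7},{"dx":0.2,"dy":0,"dz":0,"wx":0,"wy":0,"wz":0,"hand":0.7},{"dx":0.2,"dy":0,"dz":0,"wx":0,"wy":0,"wz":0,"hand":0.7},{"dx":0.2,"dy":0,"dz":0,"wx":0,"wy":0,"wz":0,"hand":0.7}]'
python3 - <<'E'
from h import *
s=robot.state(); print(jig(s["eef_pos"]))
im=robot.snapshot("scene"); cv2.imwrite("pics/s5.png",im); c=cam("scene");b=blob(tilemask(im),(350,270)); q=quad(b); p,a,l=tilepose(np.array([plane(c,x,15) for x in q])); print(jig(p),a-JY,l)
E
```

```text
time_s: 9.65
eef_pos: [595.3, -57.7, 175.9]
tcp_rot: [-3.137, 0.0, 1.396]
force: [-0.9, -0.4, 0.1]
finger_gap: 60.0
finger_force: 0.0
time_s: 10.4
eef_pos: [604.8, -10.3, 179.2]
tcp_rot: [3.141, 0.0, 1.395]
force: [-1.1, -3.0, 2.5]
finger_gap: 59.7
finger_force: 1.7
[ -68.29234854 -186.34748391]Traceback (most recent call last):
  File "<stdin>", line 3, in <module>
  File "h.py", line 34, in quad
    c=cv2.approxPolyDP(b,4,True)[:,0]; assert len(c)==4,c
                                              ^^^^^^^^^
AssertionError: [[326 257]
 [324 274]
 [336 270]
 [339 281]
 [322 281]
 [323 287]
 [366 287]
 [363 250]
 [338 250]
 [333 258]]
```

```bash
python3 -m pendant '[{"dx":0,"dy":0,"dz":0,"wx":0,"wy":0,"wz":0,"hand":0.7}]'; python3 -m pendant '[{"dx":0.1,"dy":0,"dz":0,"wx":0,"wy":0,"wz":0,"hand":0.7},{"dx":0.1,"dy":0,"dz":0,"wx":0,"wy":0,"wz":0,"hand":0.7},{"dx":0,"dy":0,"dz":0,"wx":0,"wy":0,"wz":0,"hand":0.7}]'
```

```text
time_s: 10.58
eef_pos: [604.5, -10.0, 178.3]
tcp_rot: [-3.141, -0.001, 1.396]
force: [-0.1, 0.4, 0.4]
finger_gap: 59.7
finger_force: 0.0
time_s: 10.95
eef_pos: [605.9, -2.4, 178.4]
tcp_rot: [-3.141, -0.001, 1.396]
force: [0.1, 0.0, -0.5]
finger_gap: 59.4
finger_force: 0.0
```

```bash
python3 -m pendant '[{"dx":0.1,"dy":0,"dz":0.05,"wx":0,"wy":0,"wz":0,"hand":0.7},{"dx":0.2,"dy":0,"dz":0,"wx":0,"wy":0,"wz":0,"hand":0.7},{"dx":0.2,"dy":0,"dz":0,"wx":0,"wy":0,"wz":0,"hand":0.7},{"dx":0.2,"dy":0,"dz":0,"wx":0,"wy":0,"wz":0,"hand":0.7},{"dx":0.15,"dy":0,"dz":0,"wx":0,"wy":0,"wz":0,"hand":0.7},{"dx":0.1,"dy":0,"dz":0,"wx":0,"wy":0,"wz":0,"hand":0.7}]'; python3 -m pendant '[{"dx":0.06,"dy":0,"dz":0,"wx":0,"wy":0,"wz":0,"hand":0.7},{"dx":0.04,"dy":0,"dz":0,"wx":0,"wy":0,"wz":0,"hand":0.7}]'
python3 - <<'E'
from h import *
s=robot.state(); print(jig(s["eef_pos"]))
E
```

```text
time_s: 11.7
eef_pos: [612.7, 35.0, 176.8]
tcp_rot: [3.141, 0.0, 1.396]
force: [-0.9, -4.0, 2.7]
finger_gap: 59.7
finger_force: 1.7
time_s: 11.95
eef_pos: [613.3, 38.5, 176.8]
tcp_rot: [3.142, 0.0, 1.395]
force: [-0.8, -3.7, 1.6]
finger_gap: 59.8
finger_force: 1.8
[ -68.5641355  -136.79969156]
```

```bash
python3 -m pendant '[{"dx":0.06,"dy":0,"dz":0,"wx":0,"wy":0,"wz":0,"hand":0.7},{"dx":0.03,"dy":0,"dz":0,"wx":0,"wy":0,"wz":0,"hand":0.7}]'|grep -E "eef|force:"; python3 -m pendant '[{"dx":0.03,"dy":0,"dz":0,"wx":0,"wy":0,"wz":0,"hand":0.7}]'|grep -E "eef|force:"; python3 -m pendant '[{"dx":0.03,"dy":0,"dz":0,"wx":0,"wy":0,"wz":0,"hand":0.7}]'|grep -E "eef|force:"
```

```text
eef_pos: [613.9, 42.1, 176.7]
force: [-0.2, -3.1, 2.5]
finger_force: 1.7
eef_pos: [614.1, 43.2, 176.7]
force: [-1.3, -3.8, 1.9]
finger_force: 1.7
eef_pos: [614.4, 44.4, 176.7]
force: [-1.4, -3.6, 2.2]
finger_force: 1.7
```

```bash
python3 -m pendant '[{"dx":0.03,"dy":0,"dz":0,"wx":0,"wy":0,"wz":0,"hand":0.7},{"dx":0.02,"dy":0,"dz":0,"wx":0,"wy":0,"wz":0,"hand":0.7}]'|grep -E "eef|force:"; python3 -m pendant '[{"dx":0.03,"dy":0,"dz":0,"wx":0,"wy":0,"wz":0,"hand":0.7},{"dx":0.02,"dy":0,"dz":0,"wx":0,"wy":0,"wz":0,"hand":0.7}]'|grep -E "eef|force:"
python3 - <<'E'
from h import *
s=robot.state(); print(jig(s["eef_pos"]))
im=robot.snapshot("scene"); cv2.imwrite("pics/s6.png",cv2.resize(im[180:320,260:420],None,fx=4,fy=4))
E
```

```text
eef_pos: [614.5, 45.6, 176.7]
force: [-1.6, -8.5, 3.4]
finger_force: 4.3
eef_pos: [614.7, 46.3, 176.7]
force: [-4.4, -13.7, 4.8]
finger_force: 7.2
[ -68.6032139  -128.83838801]
```

The tile is pressed against the side rail (14 N). Retreat, lift, and check both seams with the wrist camera.

```bash
python3 -m pendant '[{"dx":-0.4,"dy":0,"dz":0,"wx":0,"wy":0,"wz":0,"hand":0.7},{"dx":0,"dy":0,"dz":-0.9,"wx":0,"wy":0,"wz":0,"hand":0.7},{"dx":0,"dy":0,"dz":-0.9,"wx":0,"wy":0,"wz":0,"hand":0.7},{"dx":0,"dy":0,"dz":-0.9,"wx":0,"wy":0,"wz":0,"hand":0.7},{"dx":0,"dy":0,"dz":0,"wx":0,"wy":0,"wz":0,"hand":0.7}]'
python3 - <<'E'
from h import *
import pickle
s=robot.state(); print(jig(s["eef_pos"]))
c=cam("wrist"); im=robot.snapshot("wrist"); cv2.imwrite("pics/w3.png",im); pickle.dump(c,open("c3.pkl","wb"))
t=robot.snapshot("top"); cv2.imwrite("pics/t3.png",t)
a=cv2.resize(im,(640,480))
b=cv2.resize(t[160:280,215:385],None,fx=3,fy=3)
for n,p in dict(corner=(C[0],C[1],20),farR=(*(C+[-21.2,-118]),15)).items(): print(n,proj(c,p),proj(cam("top"),p))
E
```

```text
time_s: 13.62
eef_pos: [612.8, 32.8, 288.5]
tcp_rot: [3.135, -0.003, 1.396]
force: [0.5, 1.1, 0.1]
finger_gap: 59.7
finger_force: 0.0
[ -68.01262017 -142.48130627]
corner [426.1677844   25.07364855] [247.16398357 181.25204369]
farR [408.21183835 211.13416788] [298.29154313 188.92429839]
```

View pics/w3.png

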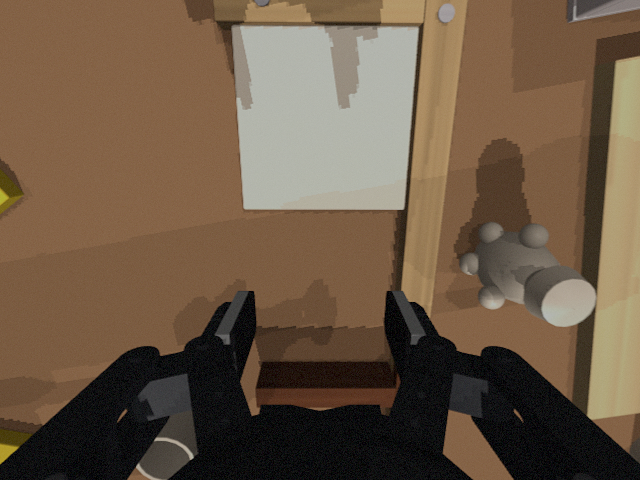

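The wrist view shows the tile at columns 234–419, rows 26–210, snug to the side rail above it. A thin dark seam of about 3 px runs along the back rail at columns 405–424. I'll measure both seams.

```bash
python3 - <<'E'
from h import *
import pickle
c=pickle.load(open("c3.pkl","rb")); im=cv2.imread("pics/w3.png"); g=im.astype(int)
for r in(50,90,130,170,200):
    x0=int(419-(r-26)*14/184); print(r,x0,[tuple(g[r,x]) [0] for x in range(x0-6,x0+10)],[g[r,x][2] for x in range(x0-6,x0+10)])
for x in(250,300,340,400): print(x,[g[r,x][0] for r in range(16,34)],[g[r,x][2] for r in range(16,34)])
m=tilemask(im); q=quad(blob(cv2.morphologyEx(m,cv2.MORPH_CLOSE,np.ones((9,9))),(320,150))); print(q)
p,a,l=tilepose(np.array([plane(c,x,15) for x in q])); print(jig(p),a-JY,l)
print(ray(c,(0,0))[0])
E
```

```text
50 417 [np.int64(173), np.int64(173), np.int64(175), np.int64(176), np.int64(171), np.int64(134), np.int64(63), np.int64(21), np.int64(31), np.int64(30), np.int64(58), np.int64(89), np.int64(101), np.int64(97), np.int64(99), np.int64(94)] [np.int64(178), np.int64(178), np.int64(180), np.int64(180), np.int64(181), np.int64(155), np.int64(87), np.int64(53), np.int64(58), np.int64(53), np.int64(109), np.int64(155), np.int64(172), np.int64(171), np.int64(172), np.int64(170)]
90 414 [np.int64(173), np.int64(172), np.int64(173), np.int64(176), np.int64(165), np.int64(124), np.int64(56), np.int64(16), np.int64(38), np.int64(23), np.int64(74), np.int64(94), np.int64(101), np.int64(98), np.int64(99), np.int64(98)] [np.int64(179), np.int64(179), np.int64(179), np.int64(181), np.int64(176), np.int64(143), np.int64(81), np.int64(56), np.int64(63), np.int64(60), np.int64(131), np.int64(165), np.int64(174), np.int64(171), np.int64(172), np.int64(173)]
130 411 [np.int64(172), np.int64(170), np.int64(172), np.int64(175), np.int64(156), np.int64(95), np.int64(37), np.int64(21), np.int64(20), np.int64
[... 2971 characters left out ...]
64(102), np.int64(90), np.int64(61), np.int64(60), np.int64(69), np.int64(105), np.int64(141), np.int64(160), np.int64(175), np.int64(171), np.int64(173), np.int64(175), np.int64(173)] [np.int64(177), np.int64(178), np.int64(175), np.int64(176), np.int64(177), np.int64(177), np.int64(160), np.int64(111), np.int64(111), np.int64(111), np.int64(126), np.int64(166), np.int64(180), np.int64(179), np.int64(176), np.int64(178), np.int64(180), np.int64(179)]
[[232.61055   25.50551 ]
 [242.94495  209.      ]
 [403.06088  209.      ]
 [417.58075   27.427887]]
[-63.15685614 -59.0910042 ] -0.00289771390467225 [118.9307151  119.01911333 118.28138006 117.82649891]
[626.71799504 109.50808272 258.69994052]
```

The back seam is within about 0.5 mm of the side seam, and most of both is visible rail face. I'll still give one gentle press on the near edge with shut fingers to make sure.

```bash
python3 -m pendant '[{"dx":0.7,"dy":-0.75,"dz":0,"wx":0,"wy":0,"wz":0,"hand":0},{"dx":0.7,"dy":-0.75,"dz":0,"wx":0,"wy":0,"wz":0,"hand":0},{"dx":0.7,"dy":-0.8,"dz":0,"wx":0,"wy":0,"wz":0,"hand":0},{"dx":0,"dy":0,"dz":0.6,"wx":0,"wy":0,"wz":0,"hand":0},{"dx":0,"dy":0,"dz":0.8,"wx":0,"wy":0,"wz":0,"hand":0},{"dx":0,"dy":0,"dz":0.8,"wx":0,"wy":0,"wz":0,"hand":0},{"dx":0,"dy":0,"dz":0.3,"wx":0,"wy":0,"wz":0,"hand":0},{"dx":0,"dy":0,"dz":0.2,"wx":0,"wy":0,"wz":0,"hand":0},{"dx":0,"dy":0,"dz":0,"wx":0,"wy":0,"wz":0,"hand":0}]' 
python3 - <<'E'
from h import *
s=robot.state(); print(jig(s["eef_pos"]))
E
```

```text
time_s: 14.85
eef_pos: [536.4, 131.3, 176.7]
tcp_rot: [-3.141, -0.0, 1.395]
force: [-0.3, -0.6, 0.5]
finger_gap: 0.0
finger_force: 0.0
[-160.70567823  -59.06721172]
```

```bash
python3 -m pendant '[{"dx":0,"dy":0.2,"dz":0,"wx":0,"wy":0,"wz":0,"hand":0},{"dx":0,"dy":0.15,"dz":0,"wx":0,"wy":0,"wz":0,"hand":0},{"dx":0,"dy":0.05,"dz":0,"wx":0,"wy":0,"wz":0,"hand":0},{"dx":0,"dy":0,"dz":0,"wx":0,"wy":0,"wz":0,"hand":0}]'|grep -E "eef|force:"
for i in 1; do python3 -m pendant '[{"dx":0,"dy":0.05,"dz":0,"wx":0,"wy":0,"wz":0,"hand":0},{"dx":0,"dy":0.05,"dz":0,"wx":0,"wy":0,"wz":0,"hand":0}]'|grep -E "eef|force:"; done
python3 -m pendant '[{"dx":0,"dy":0.04,"dz":0,"wx":0,"wy":0,"wz":0,"hand":0},{"dx":0,"dy":0.04,"dz":0,"wx":0,"wy":0,"wz":0,"hand":0}]'|grep -E "eef|force:"
```

```text
eef_pos: [552.3, 128.5, 176.8]
force: [0.7, -0.8, -0.2]
finger_force: 0.0
eef_pos: [556.0, 127.9, 176.7]
force: [-0.5, 0.5, 0.6]
finger_force: 0.0
eef_pos: [559.2, 127.3, 176.7]
force: [-0.8, 0.1, -0.2]
finger_force: 0.0
```

```bash
python3 -m pendant '[{"dx":0,"dy":0.05,"dz":0,"wx":0,"wy":0,"wz":0,"hand":0},{"dx":0,"dy":0.05,"dz":0,"wx":0,"wy":0,"wz":0,"hand":0}]'|grep -E "eef|force:"
python3 -m pendant '[{"dx":0,"dy":0.04,"dz":0,"wx":0,"wy":0,"wz":0,"hand":0},{"dx":0,"dy":0.04,"dz":0,"wx":0,"wy":0,"wz":0,"hand":0}]'|grep -E "eef|force:"
```

```text
eef_pos: [562.2, 126.9, 176.4]
force: [-11.9, 1.9, 6.9]
finger_force: 5.9
eef_pos: [563.7, 126.8, 176.4]
force: [-23.3, 1.9, 13.9]
finger_force: 11.8
```

```bash
python3 -m pendant '[{"dx":0,"dy":0.04,"dz":0,"wx":0,"wy":0,"wz":0,"hand":0}]'|grep -E "eef|force:"
```

```text
eef_pos: [564.4, 126.8, 176.3]
force: [-29.5, 2.5, 17.6]
finger_force: 15.0
```

Flush: the force rose at once on a stiff contact. Release, and move over to the right of the stop with the fingers shut.

```bash
python3 -m pendant '[{"dx":0,"dy":-0.4,"dz":0,"wx":0,"wy":0,"wz":0,"hand":0},{"dx":0,"dy":0,"dz":-0.8,"wx":0,"wy":0,"wz":0,"hand":0},{"dx":0,"dy":0,"dz":-0.8,"wx":0,"wy":0,"wz":0,"hand":0},{"dx":0,"dy":0,"dz":-0.8,"wx":0,"wy":0,"wz":0,"hand":0},{"dx":-0.9,"dy":0.33,"dz":0,"wx":0,"wy":0,"wz":0,"hand":0},{"dx":-0.9,"dy":0.33,"dz":0,"wx":0,"wy":0,"wz":0,"hand":0},{"dx":-0.9,"dy":0.33,"dz":0,"wx":0,"wy":0,"wz":0,"hand":0},{"dx":-0.9,"dy":0.33,"dz":0,"wx":0,"wy":0,"wz":0,"hand":0},{"dx":-0.9,"dy":0.33,"dz":0,"wx":0,"wy":0,"wz":0,"hand":0},{"dx":-0.9,"dy":0.33,"dz":0,"wx":0,"wy":0,"wz":0,"hand":0},{"dx":-0.9,"dy":0.33,"dz":0,"wx":0,"wy":0,"wz":0,"hand":0},{"dx":0,"dy":0,"dz":0,"wx":0,"wy":0,"wz":0,"hand":0}]' 
python3 - <<'E'
from h import *
s=robot.state(); print(jig(s["eef_pos"]))
E
```

```text
time_s: 17.98
eef_pos: [599.2, -138.3, 272.4]
tcp_rot: [3.141, 0.001, 1.392]
force: [0.5, 0.6, -0.5]
finger_gap: -0.1
finger_force: 0.0
[ -51.15035193 -313.28702046]
```

```bash
python3 -m pendant '[{"dx":0,"dy":-0.18,"dz":0.8,"wx":0,"wy":0,"wz":0,"hand":0},{"dx":0,"dy":0,"dz":0.8,"wx":0,"wy":0,"wz":0,"hand":0},{"dx":0,"dy":0,"dz":0.6,"wx":0,"wy":0,"wz":0,"hand":0},{"dx":0,"dy":0,"dz":0,"wx":0,"wy":0,"wz":0,"hand":0}]' | grep -E "eef|force:" && python3 -m pendant '[{"dx":0.2,"dy":0,"dz":0,"wx":0,"wy":0,"wz":0,"hand":0},{"dx":0.2,"dy":0,"dz":0,"wx":0,"wy":0,"wz":0,"hand":0},{"dx":0.2,"dy":0,"dz":0,"wx":0,"wy":0,"wz":0,"hand":0},{"dx":0.2,"dy":0,"dz":0,"wx":0,"wy":0,"wz":0,"hand":0},{"dx":0.2,"dy":0,"dz":0,"wx":0,"wy":0,"wz":0,"hand":0}]'|grep -E "eef|force:"
```

```text
eef_pos: [591.1, -133.4, 182.1]
force: [-1.2, 0.5, 1.4]
finger_force: 0.0
eef_pos: [599.2, -94.7, 185.2]
force: [0.7, -3.8, 1.2]
finger_force: 1.4
```

```bash
python3 -m pendant '[{"dx":0.25,"dy":0,"dz":0,"wx":0,"wy":0,"wz":0,"hand":0},{"dx":0.25,"dy":0,"dz":0,"wx":0,"wy":0,"wz":0,"hand":0},{"dx":0.25,"dy":0,"dz":0,"wx":0,"wy":0,"wz":0,"hand":0},{"dx":0.25,"dy":0,"dz":0,"wx":0,"wy":0,"wz":0,"hand":0},{"dx":0.25,"dy":0,"dz":0,"wx":0,"wy":0,"wz":0,"hand":0},{"dx":0.25,"dy":0,"dz":0,"wx":0,"wy":0,"wz":0,"hand":0},{"dx":0.25,"dy":0,"dz":0,"wx":0,"wy":0,"wz":0,"hand":0},{"dx":0.25,"dy":0,"dz":0,"wx":0,"wy":0,"wz":0,"hand":0},{"dx":0.25,"dy":0,"dz":0,"wx":0,"wy":0,"wz":0,"hand":0},{"dx":0.15,"dy":0,"dz":0,"wx":0,"wy":0,"wz":0,"hand":0},{"dx":0.1,"dy":0,"dz":0,"wx":0,"wy":0,"wz":0,"hand":0}]'|grep -E "eef|force:"
python3 -m pendant '[{"dx":0.08,"dy":0,"dz":0,"wx":0,"wy":0,"wz":0,"hand":0},{"dx":0.06,"dy":0,"dz":0,"wx":0,"wy":0,"wz":0,"hand":0}]'|grep -E "eef|force:"
python3 - <<'E'
from h import *
s=robot.state(); print(jig(s["eef_pos"]))
E
```

```text
eef_pos: [616.4, 3.9, 184.6]
force: [0.7, -3.2, 1.2]
finger_force: 1.3
eef_pos: [617.3, 9.0, 184.6]
force: [0.8, -2.6, 1.4]
finger_force: 1.3
[ -59.38405229 -165.1242521 ]
```

```bash
python3 -m pendant '[{"dx":0.1,"dy":0,"dz":0,"wx":0,"wy":0,"wz":0,"hand":0},{"dx":0.1,"dy":0,"dz":0,"wx":0,"wy":0,"wz":0,"hand":0},{"dx":0.06,"dy":0,"dz":0,"wx":0,"wy":0,"wz":0,"hand":0},{"dx":0.04,"dy":0,"dz":0,"wx":0,"wy":0,"wz":0,"hand":0}]'|grep -E "eef|force:"
python3 -m pendant '[{"dx":0.04,"dy":0,"dz":0,"wx":0,"wy":0,"wz":0,"hand":0},{"dx":0.03,"dy":0,"dz":0,"wx":0,"wy":0,"wz":0,"hand":0}]'|grep -E "eef|force:"
```

```text
eef_pos: [619.5, 21.0, 184.6]
force: [1.7, -2.2, -0.1]
finger_force: 1.3
eef_pos: [619.9, 23.6, 184.6]
force: [0.1, -3.0, -0.8]
finger_force: 1.3
```

```bash
python3 -m pendant '[{"dx":0.03,"dy":0,"dz":0,"wx":0,"wy":0,"wz":0,"hand":0}]'|grep -E "eef|force:"
```

```text
eef_pos: [620.1, 24.2, 184.6]
force: [-0.7, -7.6, 0.5]
finger_force: 3.7
```

```bash
python3 -m pendant '[{"dx":0.02,"dy":0,"dz":0,"wx":0,"wy":0,"wz":0,"hand":0}]'|grep -E "eef|force:"
```

```text
eef_pos: [620.2, 24.4, 184.6]
force: [-1.7, -8.7, -0.2]
finger_force: 4.5
```

The stop is against the tile (the force rose from 3 to 9 N). One last nudge, then retreat and check with the wrist camera's numbers.

```bash
python3 -m pendant '[{"dx":0.03,"dy":0,"dz":0,"wx":0,"wy":0,"wz":0,"hand":0}]'|grep -E "eef|force:"; python3 -m pendant '[{"dx":-0.5,"dy":0,"dz":0,"wx":0,"wy":0,"wz":0,"hand":0},{"dx":0,"dy":0,"dz":-0.9,"wx":0,"wy":0,"wz":0,"hand":0},{"dx":0,"dy":0,"dz":-0.9,"wx":0,"wy":0,"wz":0,"hand":0},{"dx":0,"dy":0,"dz":-0.9,"wx":0,"wy":0,"wz":0,"hand":0},{"dx":0,"dy":0,"dz":0,"wx":0,"wy":0,"wz":0,"hand":0}]'|grep -E "time|eef|force:"
python3 - <<'E'
from h import *
s=robot.state(); print(jig(s["eef_pos"]))
c=cam("wrist"); im=robot.snapshot("wrist"); cv2.imwrite("pics/w4.png",im)
m=cv2.morphologyEx(tilemask(im),cv2.MORPH_CLOSE,np.ones((9,9)))
b=blob(m,tuple(map(float,proj(c,(635,115,15))))); q=quad(b); p,a,l=tilepose(np.array([plane(c,x,15) for x in q])); print(q,jig(p),a-JY,l)
g=im.astype(int); r0=q[:,1].max(); print(r0)
for f in(.2,.5,.8):
    x=int(q[:,0].min()+f*np.ptp(q[:,0])); R=range(int(r0)-5,int(r0)+16); print("bottom",x,[int(g[r,x,2]) for r in R]); R=range(int(q[:,1].min())-9,int(q[:,1].min())+6); print("top",[int(g[r,x,2]) for r in R])
xr=np.sort(q[:,0])[2:].mean()
for f in(.15,.5,.85):
    y=int(q[:,1].min()+f*np.ptp(q[:,1])); print("back",[int(g[y,x,2]) for x in range(int(xr)-12,int(xr)+16)])
E
```

```text
eef_pos: [620.2, 24.8, 184.6]
force: [-2.3, -12.5, 1.9]
finger_force: 6.8
time_s: 22.48
eef_pos: [617.5, 6.7, 297.1]
force: [0.6, 0.1, -0.3]
finger_force: 0.0
[ -58.7916987 -167.3231699]Traceback (most recent call last):
  File "<stdin>", line 5, in <module>
  File "h.py", line 34, in quad
    c=cv2.approxPolyDP(b,4,True)[:,0]; assert len(c)==4,c
                                              ^^^^^^^^^
AssertionError: [[221   0]
 [232 172]
 [381 172]
 [392 159]
 [403   0]]
```

```bash
python3 - <<'E'
from h import *
c=cam("wrist"); g=cv2.imread("pics/w4.png").astype(int)
o=ray(c,(0,0))[0]; print("cam",jig(o),o[2])
for y in(10,50,90,130,150):
    x=int(403-y*11/159); print("back",y,x,[int(v) for v in g[y,x-6:x+12,2]])
for x in(245,300,340,375): print("stop",x,[int(v) for v in g[164:196,x,2]])
b=np.array([[x,y] for y in range(5,150,5) for x in [next(x for x in range(380,420) if g[y,x,2]<115)]]); 
W=np.array([jig(plane(c,p,15)) for p in b]); f=np.polyfit(W[:,1],W[:,0],1); print("tile back edge slope",f)
# rail edge z=20
b=np.array([[x,y] for y in range(5,150,5) for t in [next(x for x in range(380,420) if g[y,x,2]<115)] for x in [next(x for x in range(t+2,430) if g[y,x,2]>120)]]);
W=np.array([jig(plane(c,p,20)) for p in b]); print("rail",np.polyfit(W[:,1],W[:,0],1))
E
```

```text
cam [-59.12239979 -89.44111876] 264.48932417804656
back 10 402 [185, 185, 184, 187, 186, 188, 183, 167, 108, 55, 115, 167, 183, 181, 178, 179, 181, 182]
back 50 399 [186, 186, 185, 185, 184, 186, 186, 176, 119, 59, 107, 161, 180, 182, 180, 180, 178, 183]
back 90 396 [188, 186, 186, 185, 186, 184, 187, 190, 148, 70, 93, 156, 181, 180, 180, 178, 178, 182]
back 130 394 [180, 163, 154, 158, 155, 159, 152, 123, 80, 68, 146, 176, 180, 176, 175, 176, 179, 177]
back 150 392 [154, 154, 154, 156, 154, 155, 154, 130, 87, 57, 85, 119, 128, 124, 125, 129, 127, 123]
stop 245 [158, 156, 157, 160, 158, 157, 156, 160, 155, 123, 30, 34, 35, 34, 66, 92, 88, 86, 89, 83, 86, 88, 88, 86, 87, 89, 88, 91, 89, 91, 91, 96]
stop 300 [158, 156, 157, 157, 157, 157, 156, 159, 154, 105, 36, 24, 37, 39, 70, 87, 92, 90, 90, 92, 80, 85, 86, 86, 84, 85, 81, 86, 82, 87, 92, 93]
stop 340 [155, 156, 155, 156, 155, 156, 154, 157, 158, 126, 46, 26, 33, 40, 60, 87, 91, 90, 92, 92, 87, 81, 82, 81, 77, 82, 84, 91, 84, 88, 91, 87]
stop 375 [156, 154, 155, 155, 155, 155, 155, 156, 155, 132, 72, 31, 27, 28, 53, 82, 88, 83, 84, 85, 81, 84, 87, 84, 82, 83, 87, 84, 88, 87, 84, 85]
tile back edge slope [ 2.53362359e-03 -4.04181887e+00]
rail [-3.34296360e-03 -3.77689756e+00]
```

The back seam has narrowed from about 4 px to 2 px, uniform along its length. The stop seam (about 4.5 px) matches the expected visible face. Everything is seated, so I'm handing in.

```bash
python3 -c "
from bench import robot
print(robot.sign_off())"
```

```text
the job is handed in; nothing more can be done
None
```

The tile is seated flush against the back and side rails with the stop pushed up to its right edge, and the job was handed in at about 22.5 s; I confirmed the back and stop seams by camera, but the side rail only by the firm contact when pushing, and no verdict came back.

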